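Fish the jig's locating pin out of a deep pocket with sprung tongs and press it home

ROBOT

A 6-joint arm with a two-finger parallel gripper is mounted at the origin on the work surface. World frame = base frame: x ahead of the robot, y to its left, z up, the work surface at z = 0. Lengths are in m, angles in rad, forces in N, time in s.
With the tool pointing down it reaches from about 0.325 to 0.85 m from the base axis. Payload 4.4 kg.
Tool frame: the origin (TCP) lies where the fingers leave the gripper's body, on its centre line; the fingertips stand 97 mm ahead of it and the grasp point (between the pads) lies ahead of it (manip.tcp_to_grasp is the z of the grasp point in the tool frame, in m); z points along the fingers, y is the line along which they close (so a half turn about z gives the same grasp; the last joint's range is limited). The gripper opens to 94 mm and grips with 3 to 60 N. Pads are 16 mm wide; open, the fingers measure 119 mm over their backs; the gripper's body (75 mm by 177 mm) begins 78 mm behind the grasp point.
Start: joints at [0.975, 0.207, 1.542, -0, 1.393, -0.15], TCP at [0.248, 0.519, 0.303] pointing down, gripper open.
Joint ranges: [-2.73, 2.73], [-0.86, 2.22], [0.23, 2.46], [-1.11, 4.25], [0.08, 2.63], [-2.82, 2.82]. Speed limits (rad/s): [2.79, 2.79, 3.14, 3.14, 3.14, 3.14].

INTERFACE

Orientations are given as a unit quaternion [x, y, z, w].
In Python, from plant import manip gives the robot as it stands.
- The arm moves only by the tool send_rows, never from a script. Its argument "increments" is a list that holds one entry, the list of rows, each a list of 6 numbers: the shift along the tool's x, y, z in fractions of the full range, 1 being 50 cm, then the turn, a rotation vector about the tool's x, y, z in parts of the range, where 1.0 means 180 degrees. A call has 1 to 8 rows; each row is the pose to reach, as a shift and turn from the pose commanded when the call began, along the tool's axes at that moment; what a row does not reach only later rows make up. A row lasts 1/12 s, in which the tool goes at most 41.7 mm and 7.16 degrees, less where a joint would pass 70% of its speed; a pose out of reach is approached as far as the arm can. A shift or turn number past 1, either way, is cut back to 1. A call with a gripper value outside its range is refused whole. "grip" is the finger opening in cm, from 0 to 9.4, set as the call begins (left out, the last holds). The fingers move at their own pace and stop on an object; "squeeze" is the grip in N (left out, the last holds). Time passes only in rows, so rows that repeat a pose let the fingers close. It gives the time, the measured TCP pose, the force, the opening and the grip force at its end, in the units of the state.
- manip.observe(): the state, without advancing time (a new reading comes with each control period).
- manip.camera(name): name is "side" or "top"; returns the picture (384x512x3 uint8, blue, green, red); there is no depth.
- manip.camera_info(name): a dict with "fx", "fy", "cx", "cy" (pixels), "position" and "attitude" of the camera in the world. Camera axes: x right, y down, z forward; pixel columns grow to the right and rows downward; lengths in m; the calibration is good to about 2 mm. A picture is of the moment at which its call begins. camera_info takes no time and is no camera call.
- manip.sign_off(): hands the job in; it is judged then, once.
Trained networks look in the newest picture that a camera, given by its name, has taken for a name from the list of things; names that differ only in an ending like _2 or _b are one class to them, and where a whole thing is asked for, a point or a joint stands for the part that bears it (a point fixed in the world has none). Each returns a list of dicts, best first, with "conf" (0 to 1); they miss things now and then, are a little off and sometimes report something else, mostly with a low value. They report only what shows in the picture. A call takes as long as a camera call. They do not tell look-alikes from the thing itself.
- manip.search_frame(target, camera): "box" ([centre column, centre row, width, height] in pixels, round what is visible of it).
- manip.pinpoint(target, camera): "pixel" ([column, row] in pixels: a listed point, or the origin of a listed thing).
The state is a dict: "clock": time; "q": joint angles; "qvel": joint speeds; "tau": joint torques, N m; "tool_pos": TCP position; "tcp_rot": TCP orientation; "force": force on the tool from outside, world axes, zero at the start; "torque": the same for the moment, N m; "width": finger opening in m; "gripper_force": force on a finger pad.
Only numpy, scipy, OpenCV 4.12 (cv2) and the standard library are available. Lean on these libraries where they do the work, as an engineer would, in place of code of your own. Each camera call takes 0.05 s, during which the arm holds its last target. There are 200 camera calls.

TASK

One of the two locating pins of the drill jig is missing: it is at the bottom of one of the two deep pockets of the steel magazine. Take the sprung tongs from their stand, squeeze them shut on the pin's head, draw it out and press it fully home in the jig's empty hole, collar flat on the jig; it goes in stiffly, so feel your way and push firmly but never hard, keep your fingers off the pin, then put the tongs back upright in their stand and let go. Leave everything else where it is.

Things in the scene. Friction and masses are not known exactly. Their poses are not given: they have to be found in the camera images.
- tongs: Sprung parallel tongs, steel, 125 mm long, 0.14 kg, standing upright, jaws down, loosely in the stand. Origin: between the jaws at their lower ends; z up the tongs, y = the line along which the two blades move. Springs hold them open: then 50 mm over the handle pads, 41 mm over the jaws. Squeezing moves both blades inward equally, jaws as much as pads, up to 10 mm each.
- tongs_grip (a point): Between the two black handle pads at mid-height, 95 mm above the tongs' origin: grip here, closing along y. Pads 20 mm wide (x), 34 mm high. Each pad needs 2 N to start moving and 0.8 N more per mm. Over the pads: 50 mm open, 32 to 34 mm when the jaws hold the pin's 12 mm head, 30 mm when shut on nothing. 25 to 40 N on the pads holds the pin firmly.
- tongs_jaws (a point): Between the jaws at mid-height, 8 mm above the tongs' origin. Each jaw is a 90-degree V notch, 16 mm high and 16 mm wide (x), which centres a round head. With the pads squeezed to about 44 mm the jaws pass freely around the pin's head but not past its collar: they can be let down until they rest on the collar, then shut.
- tongs_bridge (a point): Centre of the steel bridge at the top of the tongs, 119 mm above their origin: 26 mm long (y), 16 mm wide, 12 mm high, between the blades.
- stand: Fixed grey open-topped box for the tongs, 48 (x) by 68 (y) mm, 60 mm high, on a 90 x 110 mm foot 4 mm high; inside 34 by 54 mm, inner floor 7 mm above the table. Origin: centre of its underside. The tongs stand on the inner floor with their y along the stand's y (within a few degrees).
- magazine: Fixed steel block, 86 (x) by 64 (y) mm, 105 mm high, on a 110 x 90 mm foot. Origin: centre of its underside. Two deep pockets open at the top, side by side along x. One holds the pin, the other a plug.
- magazine_top (a point): Centre of the magazine's top face, 105 mm above the table, between the pockets.
- pocket0 (a point): Centre of the mouth of the pocket on the magazine's -x side. A pocket is 30 (x) by 50 (y) mm and 70 mm deep; its floor, 35 mm above the table, has in the middle a hole 13 mm across, 25 mm deep, for a pin's shank.
- pocket1 (a point): Centre of the mouth of the equal pocket on the magazine's +x side.
- pin: The locating pin, plain steel, 47 mm long, about 0.05 kg: shank 10 mm diameter, 22 mm long with a tapered foot; collar 24 mm diameter, 5 mm thick (22 to 27 mm above the foot); head 12 mm diameter, 20 mm long. It stands upright, shank loosely in the hole in the pocket's floor, collar on that floor, head's top 45 mm below the pocket's mouth. Origin: centre of its foot, z up through the head.
- plug: A plain steel plug in the other pocket: the same shank and a low 24 mm wide cap without a head. Origin: centre of its foot. Leave it there.
- jig: Fixed drill jig: aluminium block 100 (x) by 44 (y) mm, top face 50 mm above the table, on a 130 x 80 mm steel base. Origin: centre of its underside. A pin like the missing one is fixed in place at x = -25 mm; the empty hole is at x = +25 mm.
- jig_hole (a point): Centre of the mouth of the jig's empty hole, in the top face; axes as the jig. Hole 11.2 mm across, 2.5 mm chamfer, 27 mm deep. Home: collar flat on the top face, foot 22 mm below this point. More than 40 N between pin and jig does damage.
- jig_slug (a point): Fixed point in the empty hole, 10 mm below its mouth. Somewhere 10 to 14 mm below the mouth (not measured) lies the top of a stiff white nylon slug. The pin's foot has to push it ahead of itself, down to 22 mm, with a steady 18 N or so; it does not spring back. Meeting it is not home: only when the collar lands on the jig does the resistance rise further.
- hole_saw: Bystander: dark steel hole saw, 60 mm wide, 58 mm high. Origin under its centre.
- wire_brush: Bystander: cup brush, 68 mm wide, 50 mm high. Origin under its centre.
- flap_discs: Bystander: stack of brown abrasive discs, 114 mm wide, 26 mm high. Origin under its centre.
- grease_tin: Bystander: metal tin, 66 mm wide, 65 mm high. Origin under its centre.
- spanner: Bystander: spanner lying flat.
- bit_box: Bystander: small carton, 75 x 55 x 35 mm. Origin under its centre.
- spacer: Bystander: steel spacer ring, 40 mm wide, 12 mm high. Origin under its centre.
Mind the look-alikes: they are no part of the job. Leave any red look-alike of the stand alone.

How it is judged:
By the outcome, as a careful person would: the job done as asked, in the order asked, and still so for the second after the job is handed in, with the robot touching nothing.
It also fails if it takes over 72 s, if anything falls off the work surface, if the arm or the gripper's body presses on something with over 40 N, if the wrist force passes 120 N, or if a joint passes its speed limit or range.

## Working session

There is one attempt and no reset: what is moved stays moved. The work goes in short steps, Python scripts to look and compute and a tool call to move; the robot and the scene stay as the last step left them, time stands still between calls to the robot, and variables do not carry over. Pictures are saved under pics/ and viewed, at most 10 in all, crops included, and the job is handed in when it is done.

Besides the shell and the picture viewer there is one more tool, called in YAML: its name, and indented under it one key for each argument. send_rows: Moves the arm, as the interface text tells. Its arguments: {"type":"object","properties":{"increments":{"type":"array","items":{"type":"array","items":{"type":"array","items":{"type":"number"}}}},"grip":{"type":"number"},"squeeze":{"type":"number"}},"required":["increments"]}

```bash
ls; mkdir -p pics; cat > h.py <<'E'
import numpy as np, cv2
from scipy.spatial.transform import Rotation as R
from plant import manip
def cam(n):
    i=manip.camera_info(n); a=np.array(i["attitude"])
    M=R.from_quat(a).as_matrix() if a.size==4 else a.reshape(3,3)
    return i,M,np.array(i["position"])
def atz(n,px,z):
    i,M,p=cam(n); d=M@np.array([(px[0]-i["cx"])/i["fx"],(px[1]-i["cy"])/i["fy"],1])
    return p+d*(z-p[2])/d[2]
def proj(n,P):
    i,M,p=cam(n); c=M.T@(np.array(P)-p); return np.array([i["fx"]*c[0]/c[2]+i["cx"],i["fy"]*c[1]/c[2]+i["cy"]])
def tri(px1,px2):
    A=np.zeros((3,3));b=np.zeros(3)
    for n,px in (("side",px1),("top",px2)):
        i,M,p=cam(n); d=M@np.array([(px[0]-i["cx"])/i["fx"],(px[1]-i["cy"])/i["fy"],1]); d/=np.linalg.norm(d)
        Q=np.eye(3)-np.outer(d,d); A+=Q;b+=Q@p
    return np.linalg.solve(A,b)
E
python3 - <<'E'
from h import *
s=manip.observe(); print(s); print(manip.tcp_to_grasp)
ims=[]
for n in("side","top"):
    print(n,manip.camera_info(n)); im=manip.camera(n); cv2.imwrite(f"pics/{n}0.png",im); 
    for t,z in (("tongs_bridge",.126),("tongs_grip",.102),("stand",0),("magazine_top",.105),("pocket0",.105),("pocket1",.105),("pin",.013),("plug",.013),("jig",0),("jig_hole",.05)):
        print(n,t,[(np.round(d["pixel"]),round(d["conf"],2),np.round(atz(n,d["pixel"],z)[:2],3)) for d in manip.pinpoint(t,n)[:3]])
E
```

```text
pics
{'clock': 0.0, 'q': array([ 9.74517457e-01,  2.07384029e-01,  1.54295438e+00,  1.79465648e-06,
        1.39347865e+00, -1.50501390e-01]), 'qvel': array([ 9.19386009e-04, -5.02976829e-04, -7.30338069e-04,  5.90665020e-04,
        3.40825284e-05, -6.72972261e-04]), 'tau': array([ 1.11605488e-03, -3.70870113e+01, -2.81420410e+01,  6.99066580e-02,
        3.58889590e-02, -1.64137718e-04]), 'tool_pos': array([0.24759234, 0.51831003, 0.30151079]), 'tcp_rot': array([ 2.21047841e-01,  9.75262331e-01, -1.03524294e-03, -4.06523951e-04]), 'force': array([ 0.03194622, -0.94090156, -0.84057081]), 'torque': array([-0.03987446,  0.03061442,  0.04797651]), 'gripper_force': 0.0, 'width': 0.0936501606997868}
0.0784
side {'fx': 491.3235131982366, 'fy': 491.3235131982366, 'cx': 256.80848998289275, 'cy': 190.13566702541243, 'position': array([ 0.0920583 , -0.7942531 ,  0.83268346]), 'attitude': array([ 0.87288278, -0.21001126,  0.11469355, -0.42522501])}
side tongs_bridge [(array([319., 314.]), 0.74, array([ 0.461, -0.36 ]))]
side tongs_grip [(array([214., 152.]), 0.65, array([0.52 , 0.236])), (arra
[... 1449 characters left out ...]
)]
top pocket0 [(array([268., 210.]), 0.9, array([0.535, 0.003])), (array([273., 220.]), 0.78, array([ 0.51 , -0.012]))]
top pocket1 [(array([268., 210.]), 0.9, array([0.535, 0.003])), (array([273., 220.]), 0.78, array([ 0.51 , -0.012]))]
top pin [(array([266., 216.]), 0.58, array([0.536, 0.005])), (array([266., 150.]), 0.33, array([0.728, 0.015]))]
top plug [(array([271., 227.]), 0.41, array([ 0.506, -0.011]))]
top jig [(array([370., 226.]), 0.6, array([ 0.53 , -0.287])), (array([233., 256.]), 0.45, array([0.42 , 0.087])), (array([184., 212.]), 0.37, array([0.537, 0.234]))]
top jig_hole [(array([375., 217.]), 0.88, array([ 0.545, -0.287])), (array([131., 199.]), 0.4, array([0.553, 0.373]))]
```

```bash
python3 - <<'E'
import cv2
for n in("side","top"):
    cv2.imwrite(f"pics/{n}0b.png",cv2.resize(cv2.imread(f"pics/{n}0.png"),(800,600),interpolation=cv2.INTER_CUBIC))
E
```

```text
(no output)
```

View pics/side0b.png

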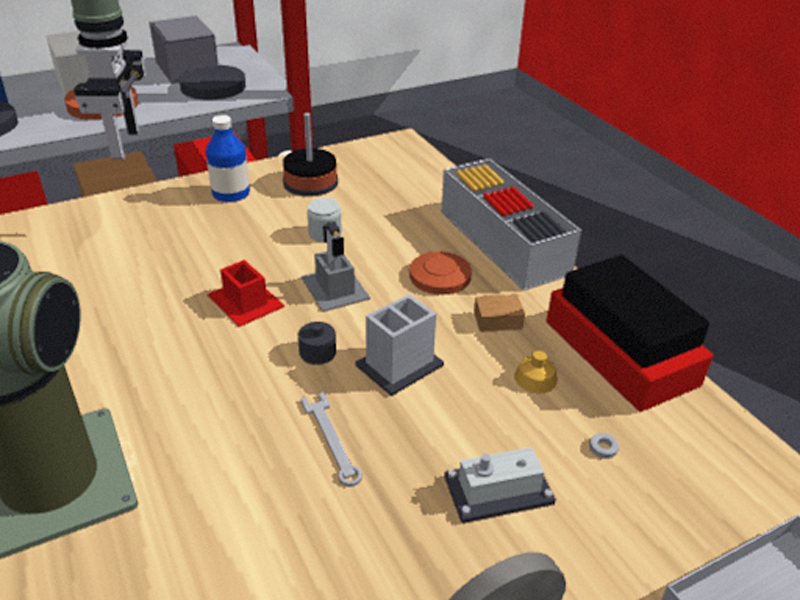

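View pics/top0b.png

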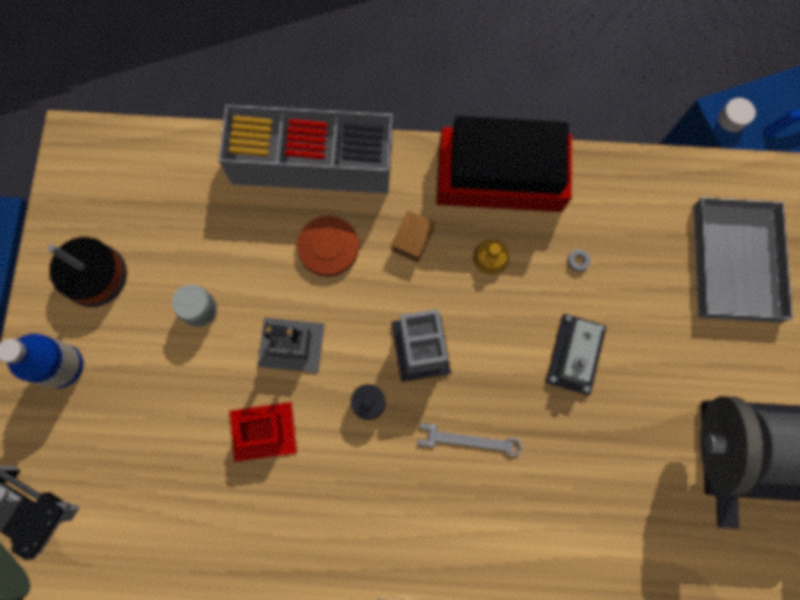

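Side picture: grey stand with the tongs is at about (335,265) in the 800x600 view, the red look-alike at (243,290), the magazine at (400,340), and the jig at (500,480) with its hole at (521,463). Top picture: tongs (285,335), red stand (262,430), magazine (422,340), jig (578,350).

Candidates for the tongs and stand are the grey stand (side px 214,180, holding the tongs), the red box (156,191, empty) and the grease tin (207,142). I choose the grey stand. A close crop should confirm it.

```bash
python3 - <<'E'
import cv2,numpy as np
s=cv2.imread("pics/side0.png");t=cv2.imread("pics/top0.png")
def c(im,x,y,w=66,h=66,k=4): return cv2.resize(im[y-h//2:y+h//2,x-w//2:x+w//2],None,fx=k,fy=k,interpolation=cv2.INTER_CUBIC)
a=np.hstack([c(s,214,168),c(s,256,210),c(s,320,306)]);b=np.hstack([c(t,183,217),c(t,270,220),c(t,370,226)])
cv2.imwrite("pics/crop1.png",np.vstack([a,b])); print(a.shape)
E
```

```text
(264, 792, 3)
```

View pics/crop1.png

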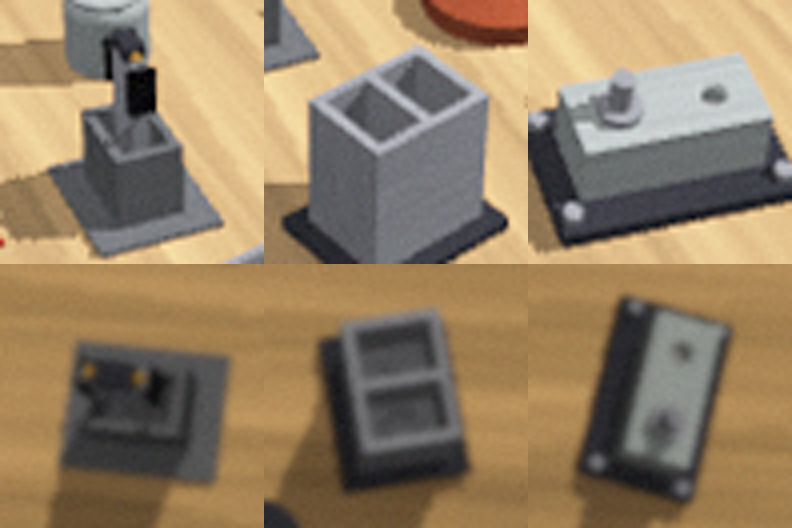

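The crop confirms the choice: the tongs (black pads, bridge) stand in the grey stand. The jig shows its fixed pin on the left and the hole on the right (about side px 333,296). The pockets are still too dark to tell apart. Next I fit the poses from the corners I picked and brighten the pockets.

```bash
cat > fit.py <<'E'
from h import *
from scipy.optimize import least_squares
def fit(obs,x0):
    # obs: list (cam, local xyz, px)
    def f(p):
        c,s=np.cos(p[2]),np.sin(p[2])
        return np.concatenate([proj(n,[p[0]+c*l[0]-s*l[1],p[1]+s*l[0]+c*l[1],l[2]])-px for n,l,px in obs])
    r=least_squares(f,x0,loss="soft_l1"); print(np.round(r.x[:2],4),"yaw",round(np.degrees(r.x[2]),2),"res",np.round(r.fun,1)); return r.x
a,b,h=.043,.032,.105
mag=[("side",(-a,b,h),(234.5,202.5)),("side",(a,b,h),(261.25,188.75)),("side",(a,-b,h),(279,201.25)),("side",(-a,-b,h),(251.5,215.5)),
("top",(a,b,h),(256.75,201.5)),("top",(a,-b,h),(280.25,198.75)),("top",(-a,-b,h),(286.5,230)),("top",(-a,b,h),(262.25,232.75))]
a,b,h=.05,.022,.05
jig=[("side",(-a,b,h),(294.5,295.5)),("side",(a,b,h),(340.5,286.75)),("side",(a,-b,h),(348,303)),("side",(-a,-b,h),(300.25,311)),("side",(.025,0,h),(333.5,296.5)),
("top",(a,b,h),(368.75,204)),("top",(a,-b,h),(387,207.75)),("top",(-a,-b,h),(379.25,244)),("top",(-a,b,h),(360.5,240.75)),("top",(.025,0,h),(375.75,214.75))]
a,b,h=.024,.034,.06; A,B,H=.045,.055,.004
st=[("side",(-a,b,h),(201.75,163.25)),("side",(-a,-b,h),(211,174.5)),("side",(a,-b,h),(226.75,171.25)),("side",(-A,B,H),(193.5,177)),("side",(-A,-B,H),(207.25,198.5)),("side",(A,-B,H),(236.5,190.5)),
("top",(-a,b,h),(170.5,226)),("top",(-a,-b,h),(196.25,228)),("top",(a,-b,h),(197.5,208.5)),("top",(A,B,H),(168.75,203.75)),("top",(A,-B,H),(207,206.75)),("top",(-A,-B,H),(203.25,238.5)),("top",(-A,B,H),(165.5,234.25))]
if __name__=="__main__":
    m=fit(mag,[.52,0,.2]);j=fit(jig,[.53,-.29,-.2]);s=fit(st,[.51,.23,-.1])
    for nm,p,L in (("p0",m,(-.02,0)),("p1",m,(.02,0)),("hole",j,(.025,0))):
        c,q=np.cos(p[2]),np.sin(p[2]);print(nm,np.round([p[0]+c*L[0]-q*L[1],p[1]+q*L[0]+c*L[1]],4))
    ts=np.mean([manip.camera("top").astype(float) for _ in range(8)],0); ss=np.mean([manip.camera("side").astype(float) for _ in range(8)],0)
    np.save("top.npy",ts);np.save("side.npy",ss)
    def c(im,x,y,w,k): return cv2.resize(im[y-w//2:y+w//2,x-w//2:x+w//2],(k,k),interpolation=cv2.INTER_CUBIC)
    e=lambda im,lo,hi:np.clip((im-lo)/(hi-lo)*255,0,255)
    cv2.imwrite("pics/crop2.png",np.vstack([np.hstack([e(c(ts,270,217,44,390),20,110),e(c(ss,256,202,44,390),20,150)])[:, :780],np.hstack([e(c(ts,180,214,44,390),0,140),e(c(ss,214,160,60,390),0,200)])[:200+190]])[:600*2])
    im=cv2.imread("pics/crop2.png");cv2.imwrite("pics/crop2.png",cv2.resize(im,(600,600)))
E
python3 fit.py
```

```text
[ 0.5213 -0.0079] yaw 12.85 res [-0.8 -0.2  0.2 -0.5  0.2 -0.2 -0.2  0.7 -0.3 -0.3  0.6 -1.4  0.4 -0.1
 -0.2  1.2]
[ 0.5265 -0.2839] yaw -13.41 res [-0.  -0.4 -0.3 -0.2  0.3 -0.1  1.   1.1 -0.7  0.3  1.1 -0.  -1.2  0.9
 -1.9  0.   0.7 -1.6 -0.   0.2]
[0.5118 0.2238] yaw -0.99 res [-1.  -0.3 -0.8  1.7  0.   0.5 -1.4  0.2 -0.5  0.7  0.7 -0.  -0.6 -1.4
 -0.9 -1.4 -0.2  0.4  0.4 -0.6  0.9 -0.6  1.3 -0.6 -0.4  0.5]
p0 [ 0.5018 -0.0123]
p1 [ 0.5408 -0.0034]
hole [ 0.5508 -0.2897][ WARN:0@13.262] global loadsave.cpp:1063 imwrite_ Unsupported depth image for selected encoder is fallbacked to CV_8U.
```

View pics/crop2.png

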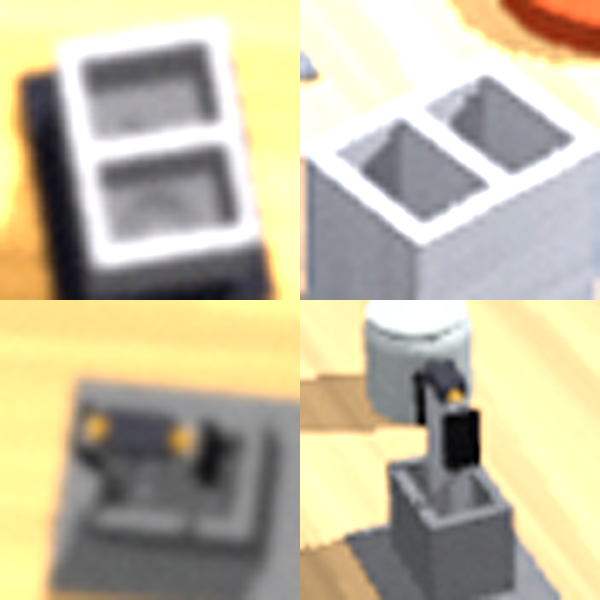

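```bash
python3 - <<'E'
from h import *
ts=np.load("top.npy")
for nm,P in (("p0",(.5018,-.0123)),("p1",(.5408,-.0034))):
    for z in (.06,.04,.035): print(nm,z,np.round((proj("top",[*P,z])-[248,195])*300/44))
im=ts[190:240,245:300].mean(2)
im=np.clip((cv2.resize(im,None,fx=12,fy=12,interpolation=cv2.INTER_CUBIC)-35)/60*255,0,255).astype(np.uint8)
for P,c in (((.5018,-.0123),255),((.5408,-.0034),255)):
    for z,r in ((.06,.006),(.04,.012)):
        pts=np.array([(proj("top",[P[0]+r*np.cos(t),P[1]+r*np.sin(t),z])-[245,190])*12+6 for t in np.linspace(0,6.28,12)])
        for p in pts: cv2.circle(im,tuple(int(v) for v in p),1,255,-1)
cv2.imwrite("pics/pock.png",im)
E
```

```text
p0 0.06 [163. 211.]
p0 0.04 [160. 219.]
p0 0.035 [160. 221.]
p1 0.06 [146. 111.]
p1 0.04 [143. 121.]
p1 0.035 [143. 123.]
```

View pics/pock.png

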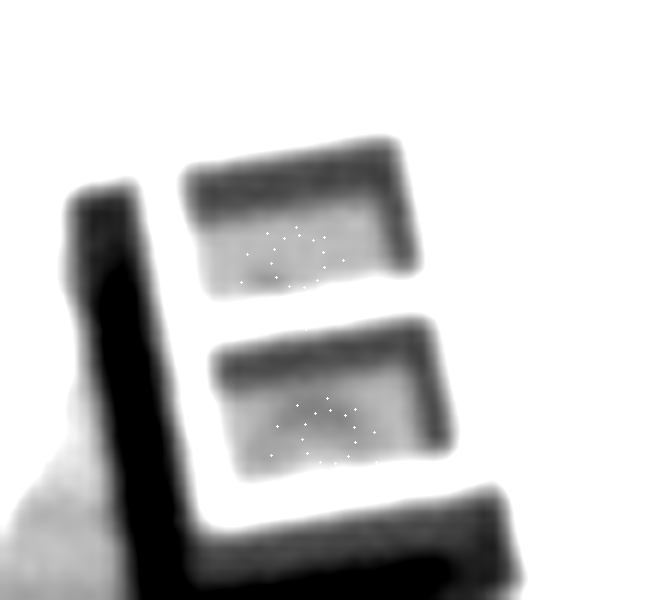

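```bash
python3 - <<'E'
from h import *
fs=[]
for k in range(16):
    fs.append(manip.camera("top").astype(float))
    if k<4:
        for t in ("pin","plug"):
            print(t,[(np.round(d["pixel"],1),round(d["conf"],2)) for d in manip.pinpoint(t,"top")],[(np.round(d["box"],1),round(d["conf"],2)) for d in manip.search_frame(t,"top")])
ts=(np.mean(fs,0)*16+np.load("top.npy")*8)/24; np.save("top.npy",ts)
g=ts.mean(2)
print(np.round(g[204:218,258:282]).astype(int)); print(np.round(g[217:233,260:286]).astype(int))
e=lambda im,lo,hi:cv2.resize(np.clip((im-lo)/(hi-lo)*255,0,255),None,fx=14,fy=14,interpolation=cv2.INTER_LINEAR)
cv2.imwrite("pics/pock2.png",np.hstack([e(g[198:238,252:292-10],40,85),e(g[213:253,352:382-6],40,160)]).astype(np.uint8))
E
```

```text
pin [(array([263.5, 215.4]), 0.56), (array([267.2, 209.8]), 0.54)] [(array([267.5, 211.9,   9.7,   2.5]), 0.56)]
plug [(array([271.1, 225.1]), 0.6), (array([264.6, 151.2]), 0.22)] [(array([274.4, 224.6,   7.1,   4.9]), 0.38), (array([267.3, 212.7,   5.6,   4. ]), 0.18)]
pin [(array([263.8, 216.8]), 0.46)] [(array([266.6, 212.2,  10.8,   2.9]), 0.43)]
plug [(array([273.1, 227. ]), 0.62)] [(array([272.6, 223.2,   6.3,   0.7]), 0.54), (array([263.6, 149.9,  28.8,  37. ]), 0.54)]
pin [(array([182.8, 223.2]), 0.46), (array([264.4, 215.9]), 0.43)] []
plug [(array([270.1, 224.9]), 0.38)] [(array([269.8, 221.1,  36.9,  46.4]), 0.74), (array([271.2, 224.6,  11.4,   7.1]), 0.56)]
pin [(array([271.2, 223.7]), 0.52), (array([315. , 163.9]), 0.43)] [(array([267.1, 212.1,  12.9,   5.1]), 0.35)]
plug [(array([273.1, 223.3]), 0.59), (array([273.7, 226.9]), 0.39)] [(array([271.9, 224.1,   9.2,   7.4]), 0.45)]
[[117 102  81  69  64  61  58  56  55  54  54  53  53  52  52  52  52  52
   51  54  73 102 114 106]
 [115 100  75  59  54  53  53  52  52  52  52  53  54  53  53  54  55  55
   53  53  69  97 1
[... 2265 characters left out ...]
74  76  78
   79  74  63  56  71  99 110 106]
 [ 81 105 110 100  86  78  74  74  75  77  78  79  79  77  76  76  79  81
   82  80  74  71  82 104 115 111]
 [ 76 103 112 103  89  79  76  76  78  81  85  87  86  87  86  88  90  94
   97  97  96  97 103 113 117 112]
 [ 72  99 111 105  93  84  83  83  88  93  98 100 102 104 105 106 110 114
  114 114 113 116 118 116 113 105]
 [ 67  97 113 111 102  99  98 102 105 109 114 117 118 118 119 119 119 118
  116 113 111 110 108 101  92  85]
 [ 63  93 113 117 117 117 116 116 118 120 121 120 117 115 112 110 107 102
   96  91  89  85  80  73  67  63]
 [ 57  87 108 118 120 119 117 114 112 111 108 102  97  90  86  82  78  73
   69  66  64  61  58  55  51  50]]
```

View pics/pock2.png

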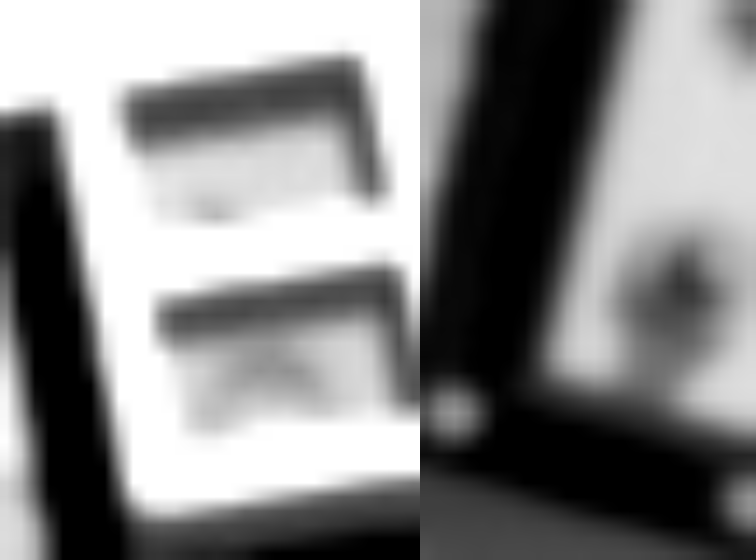

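```bash
python3 - <<'E'
from h import *
g=np.load("top.npy").mean(2); s=np.load("side.npy")
c,q=np.cos(np.radians(-13.41)),np.sin(np.radians(-13.41)); P=(.5265-.025*c,-.2839-.025*q)
for z in(.05,.055,.075): print(z,np.round(proj("top",[*P,z]),1),np.round(proj("side",[*P,z]),1))
print(np.round(g[224:244,360:382]).astype(int))
u,v=np.round(proj("side",[*P,.055])).astype(int)
print(np.round(s.mean(2)[v-10:v+6,u-9:u+10]).astype(int))
u,v=np.round(proj("side",[.5213,-.0079,.105])).astype(int); print(np.round(s[v,u]), np.round(np.load("top.npy")[215,270]))
E
```

```text
0.05 [371.4 232.6] [309.6 301.2]
0.055 [372.  232.4] [309.8 299.6]
0.075 [374.2 231.2] [310.7 293. ]
[[ 34  37  44  64  97 125 138 143 143 144 144 146 146 144 145 144 144 142
  143 143 136 113]
 [ 34  39  46  70 105 130 139 142 143 144 144 145 145 145 145 145 143 142
  143 143 133 106]
 [ 35  40  49  76 112 134 141 143 143 143 144 144 144 144 144 145 143 143
  143 142 131  99]
 [ 34  42  55  84 118 135 141 142 141 141 142 141 141 142 144 143 143 143
  144 142 126  94]
 [ 36  43  61  93 122 137 140 139 136 134 133 132 133 136 139 141 142 143
  144 139 119  85]
 [ 37  46  68 104 129 138 137 131 127 124 121 118 122 128 132 137 141 143
  143 135 110  77]
 [ 39  50  76 111 133 138 132 123 118 112 102 100 111 121 127 132 138 142
  142 132 101  70]
 [ 41  55  83 117 135 135 124 114 110  98  83  87 106 119 124 129 137 142
  141 126  94  66]
 [ 43  61  93 122 135 131 114 105  99  85  70  77  97 112 121 127 136 142
  138 119  86  65]
 [ 46  68 102 127 135 126 106  95  87  75  65  67  83 101 115 127 137 142
  135 110  76  67]
 [ 49  76 111 132 134 119 101  87  80  75  69  69  79  98 115 129 139
[... 1492 characters left out ...]
05 206 205
  207]
 [185 150 128 120 118 120 100  94  95  89  96 121 170 182 189 200 206 205
  203]
 [133 135 125 114 117 119 102  94  92  87  98 136 174 184 185 199 204 203
  203]
 [135 138 132 106 112 117 112 101  99  93 113 156 181 186 181 199 204 204
  204]
 [134 134 135 109 111 141 149 146 144 141 157 180 185 175 172 197 206 204
  204]
 [131 131 132 126 111 150 172 179 186 187 186 180 173 148 182 203 204 203
  203]
 [167 167 143 135 114  95 109 131 151 156 155 145 133 139 189 203 200 199
  200]
 [210 212 182 143 128 116 101  91  85  83 100 113 141 182 200 201 200 201
  201]
 [207 206 207 177 162 162 160 153 147 153 167 173 197 205 204 202 204 206
  205]]
[196. 188. 186.] [116. 114. 115.]
```

Pin and jig steel have the magazine's own colour. The p1 pocket (upper, at +x) shows only a small dark spot where a head's shaded side would be, at about (267,213). The p0 pocket shows a darker disc at (271,225). The networks repeatedly put the pin in p1 and the plug in p0, so I go for p1 and will check it by the width when I squeeze. Next I locate the tongs accurately.

```bash
python3 - <<'E'
from h import *
for z in (.12,.126,.132):
    a,b=atz("top",(171.9,210.8),z),atz("top",(184.4,212.2),z); d=a-b
    print(z,np.round((a+b)/2,4),np.linalg.norm(d),np.degrees(np.arctan2(-d[0],d[1])))
for k in range(4):
    manip.camera("top");manip.camera("side")
    for t,z in(("tongs_bridge",.126),("tongs_grip",.102)):
        A,B=[manip.pinpoint(t,n) for n in("side","top")]
        for a in A[:2]:
            for b in B[:1]: print(t,np.round(tri(a["pixel"],b["pixel"]),4),np.round(a["pixel"]),np.round(b["pixel"]),a["conf"],b["conf"],np.round(atz("top",b["pixel"],z)[:2],4))
b=np.load("top.npy")[200:226,160:200]; hsv=b[...,2]-b[...,0]
m=hsv>hsv.max()*.6; n,l,st,ce=cv2.connectedComponentsWithStats(m.astype(np.uint8)); print(st[1:,4],ce[1:]+[160,200])
s=np.load("side.npy")[135:190,195:240]; 
for P in ([.511,.224,.126],[.511,.224,.102]): print(proj("side",P),proj("top",P))
g=s.mean(2); 
cv2.imwrite("pics/t.png",np.hstack([cv2.resize(s[:50,:44],(400,454),interpolation=cv2.INTER_CUBIC),cv2.resize(np.clip(b[:, :]*1.6,0,255),(400,454),interpolation=cv2.INTER_CUBIC)]).astype(np.uint8))
E
```

```text
0.12 [0.5137 0.2288 0.12  ] 0.0319427478887127 -2.8595148130373462
0.126 [0.5126 0.2277 0.126 ] 0.03175829698382012 -2.859514813037116
0.132 [0.5115 0.2266 0.132 ] 0.03157384607892758 -2.859514813037283
tongs_bridge [0.6115 0.2022 0.01  ] [282. 176.] [180. 212.] 0.64 0.7 [0.5103 0.2238]
tongs_bridge [0.5093 0.2246 0.1236] [211. 148.] [180. 212.] 0.6 0.7 [0.5103 0.2238]
tongs_grip [ 0.6669  0.1676 -0.083 ] [321. 207.] [183. 213.] 0.63 0.73 [0.5144 0.2201]
tongs_bridge [0.5094 0.222  0.132 ] [213. 145.] [180. 213.] 0.76 0.58 [0.5093 0.2234]
tongs_grip [0.509  0.2279 0.108 ] [211. 152.] [179. 213.] 0.83 0.66 [0.5123 0.2284]
tongs_grip [0.5236 0.2471 0.0074] [213. 178.] [179. 213.] 0.6 0.66 [0.5123 0.2284]
tongs_bridge [0.5119 0.2287 0.1216] [212. 147.] [178. 212.] 0.6 0.56 [0.5105 0.2281]
tongs_bridge [0.5255 0.2525 0.0047] [212. 177.] [178. 212.] 0.31 0.56 [0.5105 0.2281]
tongs_grip [0.5084 0.2155 0.1121] [213. 153.] [184. 214.] 0.87 0.69 [0.5112 0.2169]
tongs_bridge [0.5076 0.2339 0.1145] [209. 149.] [176. 214.] 0.68 0.62 [0.5072 0.2313]
tongs_bridge [ 0.612   0.2119 -0.0033] [280. 178.] [176. 214.] 0.49 0.62 [0.5072 0.2313]
tongs_grip [0.5113 0.218  0.1154] [211. 152.] [184. 211.] 0.54 0.76 [0.52   0.2185]
[328   3   5] [[172.77439024 207.32012195]
 [171.66666667 210.33333333]
 [184.         212.        ]]
[212.53896771 146.87786521] [179.53398573 212.20942716]
[212.84009283 154.46261074] [181.04254061 214.00792024]
```

View pics/t.png

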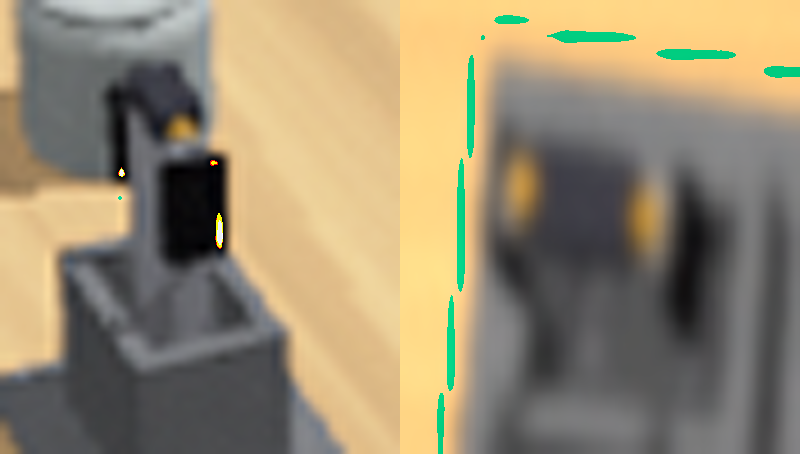

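Left: tongs upright with the bridge at about (175,95) and the black pad at (195,205). Right: spring ends at (520,185) and (640,215), so the tongs sit near (0.511, 0.226) with a yaw of about -3°. Sizes and heights agree with the description.

```bash
cat > go.py <<'E'
import sys
from h import *
x,y,z,yaw=map(float,sys.argv[1:5])   # TCP target, yaw deg of tongs y (tool y along it)
s=manip.observe(); T=R.from_quat(s["tcp_rot"]); a=np.radians(yaw)
ty=np.array([-np.sin(a),np.cos(a),0]); tz=np.array([0,0,-1.]); 
G=R.from_matrix(np.column_stack([np.cross(ty,tz),ty,tz]))
print("shift cm",np.round(T.inv().apply(np.array([x,y,z])-s["tool_pos"])*100,2),"rot deg",np.round((T.inv()*G).as_rotvec(degrees=True),2))
print("pos",np.round(s["tool_pos"],4),"F",np.round(s["force"],1),"w",round(s["width"]*1000,1),"gf",round(s["gripper_force"],1),"t",round(s["clock"],2))
E
python3 go.py .511 .226 .30 -3
```

```text
shift cm [-36.36 -15.07   0.26] rot deg [ -0.    -0.   -22.54]
pos [0.2479 0.5188 0.3026] F [-0.6  0.3 -0.1] w 94.3 gf 0.0 t 4.7
```

Careful with the scale: shifts go in shares of 50 cm and turns go in shares of 180 degrees. That gives: -29.1 cm is -0.582, -25.5 cm is -0.51, -22.5 degrees is -0.125.

send_rows:
  increments:
    - [[-0.072,-0.03,0,0,0,-0.0167],[-0.144,-0.06,0,0,0,-0.0333],[-0.218,-0.09,0,0,0,-0.05],[-0.29,-0.12,0,0,0,-0.0667],[-0.364,-0.15,0,0,0,-0.0833],[-0.436,-0.18,0,0,0,-0.1],[-0.51,-0.21,0,0,0,-0.1111],[-0.582,-0.24,0,0,0,-0.125]]
  grip: 9.4

```text
clock: 5.37
tool_pos: [0.4598, 0.2834, 0.3029]
tcp_rot: [0.026, 1.0, 0.0, 0.0]
force: [0.9, 0.4, -0.0]
width: 0.0941
gripper_force: 0.0
```

```bash
python3 go.py .511 .226 .25 -3
```

```text
shift cm [-5.4  -5.47  5.29] rot deg [0.02 0.03 0.07]
pos [0.4598 0.2834 0.3029] F [ 0.9  0.4 -0. ] w 94.1 gf 0.0 t 5.37
```

Scaled: -5.5 cm is -0.11, -5.4 cm is -0.108.

send_rows:
  increments:
    - [[-0.04,-0.04,0,0,0,0],[-0.08,-0.08,0.02,0,0,0],[-0.108,-0.11,0.06,0,0,0],[-0.108,-0.11,0.1,0,0,0],[-0.108,-0.11,0.106,0,0,0],[-0.108,-0.11,0.106,0,0,0]]

```text
clock: 5.87
tool_pos: [0.5087, 0.2268, 0.2479]
tcp_rot: [0.027, 1.0, -0.001, -0.002]
force: [0.4, -0.7, -0.3]
width: 0.094
gripper_force: 0.0
```

```bash
python3 go.py .511 .226 .1804 -3; python3 - <<'E'
from h import *
im=manip.camera("side");im2=manip.camera("top")
a=cv2.resize(im[90:210,160:280],(400,400),interpolation=cv2.INTER_CUBIC);b=cv2.resize(im2[165:265,130:230],(400,400),interpolation=cv2.INTER_CUBIC)
cv2.imwrite("pics/hov.png",np.hstack([a,b]))
E
```

```text
shift cm [-0.26 -0.06  6.75] rot deg [-0.06 -0.24 -0.08]
pos [0.5087 0.2268 0.2479] F [ 0.4 -0.7 -0.3] w 94.0 gf 0.0 t 5.87
```

View pics/hov.png

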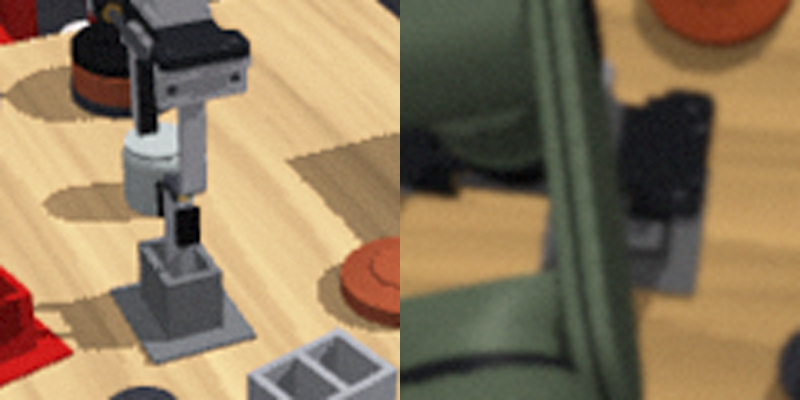

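The picture shows the gripper open above the tongs, fingers at (145,100) and (190,150) on either side of them. I descend.

Scaled: 6.7 cm is 0.134, 6.5 cm is 0.13.

send_rows:
  increments:
    - [[-0.004,0,0.03,0,0,0],[-0.004,0,0.07,0,0,0],[-0.004,0,0.11,0,0,0],[-0.004,0,0.13,0,0,0],[-0.004,0,0.134,0,0,0],[-0.004,0,0.134,0,0,0]]

```text
clock: 6.47
tool_pos: [0.5117, 0.2277, 0.183]
tcp_rot: [0.026, 1.0, 0.0, 0.0]
force: [-0.0, -0.3, 0.2]
width: 0.0938
gripper_force: 0.0
```

send_rows:
  increments:
    - [[0,0,0,0,0,0],[0,0,0,0,0,0],[0,0,0,0,0,0],[0,0,0,0,0,0]]
  grip: 4.4
  squeeze: 20

```text
clock: 6.8
tool_pos: [0.5123, 0.2273, 0.1837]
tcp_rot: [0.027, 1.0, 0.0, 0.001]
force: [-0.9, -0.0, -0.5]
width: 0.0706
gripper_force: 0.0
```

```bash
python3 go.py .511 .226 .1804 -3; python3 - <<'E'
from h import *
im=manip.camera("side")
for t in("tongs_bridge","tongs_grip"): print([(np.round(d["pixel"]),round(d["conf"],2)) for d in manip.pinpoint(t,"side")])
print(proj("side",[.511,.226,.102]))
E
```

```text
shift cm [ 0.13 -0.14  0.33] rot deg [ 0.03  0.11 -0.04]
pos [0.5123 0.2273 0.1837] F [-0.9 -0.  -0.5] w 70.6 gf 0.0 t 6.8
[(array([213., 148.]), 0.62)]
[(array([215., 152.]), 0.69)]
[212.53946395 154.0889229 ]
```

Scaled: 0.3 cm is 0.006.

send_rows:
  increments:
    - [[0,0,0.006,0,0,0],[0,0,0.006,0,0,0],[0,0,0.006,0,0,0],[0,0,0.006,0,0,0],[0,0,0.006,0,0,0],[0,0,0.006,0,0,0],[0,0,0.006,0,0,0],[0,0,0.006,0,0,0]]

```text
clock: 7.62
tool_pos: [0.5115, 0.2271, 0.1794]
tcp_rot: [0.027, 1.0, -0.0, -0.0]
force: [0.5, 0.5, -2.0]
width: 0.0439
gripper_force: 4.3
```

```bash
python3 go.py .511 .226 .1804 -3
```

```text
shift cm [ 0.05 -0.11 -0.1 ] rot deg [-0.01 -0.04 -0.04]
pos [0.5115 0.2271 0.1794] F [ 0.5  0.5 -2. ] w 43.9 gf 4.3 t 7.62
```

Scaled: -13 cm is -0.26, -11 cm is -0.22.

send_rows:
  increments:
    - [[0,0,-0.01,0,0,0],[0,0,-0.03,0,0,0],[0,0,-0.06,0,0,0],[0,0,-0.1,0,0,0],[0,0,-0.14,0,0,0],[0,0,-0.18,0,0,0],[0,0,-0.22,0,0,0],[0,0,-0.26,0,0,0]]

```text
clock: 8.28
tool_pos: [0.5117, 0.2272, 0.3118]
tcp_rot: [0.027, 1.0, 0.0, 0.001]
force: [0.1, 0.3, -0.7]
width: 0.0442
gripper_force: 4.3
```

```bash
python3 go.py .5408 -.0034 .31 12.85
```

```text
shift cm [ -4.13 -22.87   0.18] rot deg [ 1.000e-02  7.000e-02 -1.589e+01]
pos [0.5117 0.2272 0.3118] F [ 0.1  0.3 -0.7] w 44.2 gf 4.3 t 8.28
```

Scaled: -22.9 cm is -0.458, -21.5 cm is -0.43, -16 degrees is -0.0889.

send_rows:
  increments:
    - [[-0.008,-0.04,0,0,0,-0.0083],[-0.018,-0.1,0,0,0,-0.0194],[-0.03,-0.17,0,0,0,-0.0333],[-0.044,-0.24,0,0,0,-0.0472],[-0.056,-0.31,0,0,0,-0.0611],[-0.068,-0.38,0,0,0,-0.075],[-0.078,-0.43,0,0,0,-0.0861],[-0.082,-0.458,0,0,0,-0.0889]]

```text
clock: 8.95
tool_pos: [0.5409, -0.0068, 0.3109]
tcp_rot: [-0.112, 0.994, -0.001, 0.001]
force: [0.6, 1.1, -1.2]
width: 0.044
gripper_force: 4.3
```

send_rows:
  increments:
    - [[0,0,0,0,0,0],[0,0,0,0,0,0],[0,0,0,0,0,0],[0,0,0,0,0,0]]

```text
clock: 9.28
tool_pos: [0.5404, -0.0025, 0.31]
tcp_rot: [-0.114, 0.994, 0.0, 0.0]
force: [-0.3, -0.0, -1.3]
width: 0.0442
gripper_force: 4.3
```

```bash
python3 go.py .5408 -.0034 .29 12.85;  python3 - <<'E'
from h import *
fs=np.mean([manip.camera("side").astype(float) for _ in range(6)],0); np.save("side2.npy",fs)
print([(np.round(d["pixel"],1),round(d["conf"],2)) for d in manip.pinpoint("tongs_jaws","side")],[(np.round(d["pixel"],1),round(d["conf"],2)) for d in manip.pinpoint("tongs","side")])
s=manip.observe(); T=R.from_quat(s["tcp_rot"]); 
im=cv2.resize(fs[120:240,196:316],(600,600),interpolation=cv2.INTER_CUBIC)
def dot(P,c):
    p=(proj("side",P)-[196,120])*5+2; cv2.circle(im,tuple(int(round(v)) for v in p),2,c,-1)
for dz in (.0784,.1724,.1644): 
    P=s["tool_pos"]+T.apply([0,0,dz]); print(dz,np.round(P,4),np.round(proj("side",P),1)); dot(P,(0,0,255))
ex=T.apply([1,0,0]);ey=T.apply([0,1,0])
for sx in(-1,1):
    for sy in (-1,1): dot(s["tool_pos"]+T.apply([sx*.008,sy*.0175,.1724]),(0,255,0))
c,q=np.cos(np.radians(12.85)),np.sin(np.radians(12.85))
for x,y in ((.005,.025),(.035,.025),(.005,-.025),(.035,-.025)): dot([.5213+c*x-q*y,-.0079+q*x+c*y,.105],(255,0,0))
cv2.imwrite("pics/ov.png",im)
E
```

```text
shift cm [-0.02 -0.1   2.  ] rot deg [0.02 0.02 0.19]
pos [ 0.5404 -0.0025  0.31  ] F [-0.3 -0.  -1.3] w 44.2 gf 4.3 t 9.28
[(array([262.6, 181.4]), 0.74), (array([387.6, 287.7]), 0.59)] [(array([264.4, 188.9]), 0.68)]
0.0784 [ 0.5405 -0.0034  0.2312] [264.5 153.8]
0.1724 [ 0.5405 -0.0033  0.1372] [263.2 187.6]
0.1644 [ 0.5405 -0.0033  0.1452] [263.3 184.8][ WARN:0@5.977] global loadsave.cpp:1063 imwrite_ Unsupported depth image for selected encoder is fallbacked to CV_8U.
```

View pics/ov.png

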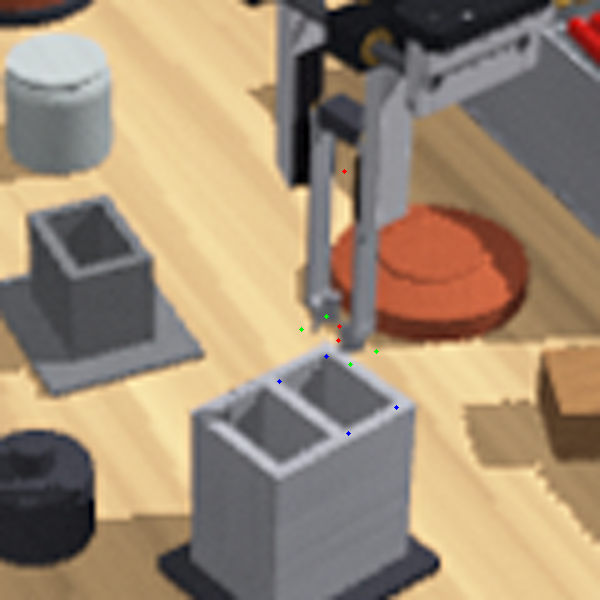

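The overlay shows the empty grey stand on the left. The tongs' jaws at (322,328) and (352,348) hang centred over the +x pocket, and the predicted points agree within about 1 px. I let them down gently.

Scaled: 7.3 cm is 0.146, -0.05 cm is -0.001.

send_rows:
  increments:
    - [[0,-0.001,0.02,0,0,0],[0,-0.001,0.04,0,0,0],[0,-0.001,0.06,0,0,0],[0,-0.001,0.08,0,0,0],[0,-0.001,0.1,0,0,0],[0,-0.001,0.12,0,0,0],[0,-0.001,0.14,0,0,0],[0,-0.001,0.146,0,0,0]]

```text
clock: 10.35
tool_pos: [0.5395, -0.004, 0.2341]
tcp_rot: [-0.113, 0.994, 0.001, -0.002]
force: [0.0, 0.2, -1.7]
width: 0.044
gripper_force: 4.3
```

```bash
python3 go.py .5408 -.0034 .2124 12.85
```

```text
shift cm [-0.15  0.03  2.17] rot deg [ 0.09 -0.21  0.1 ]
pos [ 0.5395 -0.004   0.2341] F [ 0.   0.2 -1.7] w 44.0 gf 4.3 t 10.35
```

Scaled: 1.4 cm is 0.028, 1.1 cm is 0.022.

send_rows:
  increments:
    - [[-0.002,0,0.004,0,0,0],[-0.002,0,0.01,0,0,0],[-0.002,0,0.016,0,0,0],[-0.002,0,0.022,0,0,0],[-0.002,0,0.028,0,0,0],[-0.002,0,0.028,0,0,0]]

```text
clock: 10.85
tool_pos: [0.5413, -0.0039, 0.2221]
tcp_rot: [-0.113, 0.994, 0.0, -0.0]
force: [-0.8, 0.6, -1.0]
width: 0.0442
gripper_force: 4.3
```

```bash
python3 go.py .5408 -.0034 .2124 12.85
```

```text
shift cm [0.04 0.06 0.97] rot deg [ 0.02 -0.05  0.11]
pos [ 0.5413 -0.0039  0.2221] F [-0.8  0.6 -1. ] w 44.2 gf 4.3 t 10.85
```

Scaled: 0.75 cm is 0.015, 0.6 cm is 0.012.

send_rows:
  increments:
    - [[0,0,0.004,0,0,0],[0,0,0.008,0,0,0],[0,0,0.012,0,0,0],[0,0,0.015,0,0,0],[0,0,0.015,0,0,0]]

```text
clock: 11.27
tool_pos: [0.5414, -0.0039, 0.2147]
tcp_rot: [-0.113, 0.994, 0.0, -0.0]
force: [-0.4, -0.3, -2.3]
width: 0.0439
gripper_force: 4.3
```

Scaled: 0.1 cm is 0.002, 0.05 cm is 0.001.

send_rows:
  increments:
    - [[0,0,0.001,0,0,0],[0,0,0.002,0,0,0],[0,0,0.002,0,0,0]]

```text
clock: 11.52
tool_pos: [0.5416, -0.004, 0.2141]
tcp_rot: [-0.113, 0.994, 0.0, -0.0]
force: [0.2, 0.4, -1.5]
width: 0.0441
gripper_force: 4.3
```

Scaled: 0.1 cm is 0.002, 0.05 cm is 0.001.

send_rows:
  increments:
    - [[0,0,0.001,0,0,0],[0,0,0.002,0,0,0],[0,0,0.002,0,0,0]]

```text
clock: 11.77
tool_pos: [0.5416, -0.004, 0.2131]
tcp_rot: [-0.113, 0.994, 0.0, -0.0]
force: [0.2, 0.0, -1.2]
width: 0.044
gripper_force: 4.3
```

Scaled: 0.1 cm is 0.002, 0.05 cm is 0.001.

send_rows:
  increments:
    - [[0,0,0.001,0,0,0],[0,0,0.002,0,0,0],[0,0,0.002,0,0,0]]

```text
clock: 12.02
tool_pos: [0.5417, -0.004, 0.2123]
tcp_rot: [-0.113, 0.994, -0.0, 0.0]
force: [-0.3, 0.8, -0.2]
width: 0.0439
gripper_force: 4.3
```

send_rows:
  increments:
    - [[0,0,0.001,0,0,0],[0,0,0.002,0,0,0],[0,0,0.002,0,0,0]]

```text
clock: 12.27
tool_pos: [0.5422, -0.0039, 0.2121]
tcp_rot: [-0.113, 0.994, -0.0, 0.001]
force: [-0.1, 1.3, 4.1]
width: 0.0438
gripper_force: 4.4
```

Contact is at the collar's height. Now I shut the tongs.

send_rows:
  increments:
    - [[0,0,0,0,0,0],[0,0,0,0,0,0],[0,0,0,0,0,0],[0,0,0,0,0,0],[0,0,0,0,0,0],[0,0,0,0,0,0],[0,0,0,0,0,0],[0,0,0,0,0,0]]
  grip: 2.5
  squeeze: 35

```text
clock: 12.93
tool_pos: [0.5419, -0.0035, 0.2122]
tcp_rot: [-0.113, 0.994, 0.0, 0.001]
force: [-2.7, 1.9, 7.1]
width: 0.032
gripper_force: 35.0
```

Width 32 mm at 35 N means the pin's head is held; nothing would read 30 mm. I draw it out straight.

Scaled: -2.8 cm is -0.056, -2.3 cm is -0.046.

send_rows:
  increments:
    - [[0,0,-0.006,0,0,0],[0,0,-0.016,0,0,0],[0,0,-0.026,0,0,0],[0,0,-0.036,0,0,0],[0,0,-0.046,0,0,0],[0,0,-0.056,0,0,0],[0,0,-0.056,0,0,0]]

```text
clock: 13.52
tool_pos: [0.5424, -0.0043, 0.2406]
tcp_rot: [-0.113, 0.994, -0.001, 0.001]
force: [0.0, -0.3, -1.8]
width: 0.032
gripper_force: 35.0
```

Scaled: -8.5 cm is -0.17, -8 cm is -0.16.

send_rows:
  increments:
    - [[0,0,-0.02,0,0,0],[0,0,-0.04,0,0,0],[0,0,-0.06,0,0,0],[0,0,-0.08,0,0,0],[0,0,-0.104,0,0,0],[0,0,-0.13,0,0,0],[0,0,-0.16,0,0,0],[0,0,-0.17,0,0,0]]

```text
clock: 14.18
tool_pos: [0.5428, -0.0041, 0.3277]
tcp_rot: [-0.113, 0.994, -0.001, 0.003]
force: [0.9, 0.3, -1.5]
width: 0.0316
gripper_force: 35.0
```

```bash
python3 go.py .5508 -.2897 .32 -13.4;  python3 - <<'E'
from h import *
fs=np.mean([manip.camera("side").astype(float) for _ in range(5)],0)
s=manip.observe(); T=R.from_quat(s["tcp_rot"]); 
im=cv2.resize(fs[110:230,200:320],(600,600),interpolation=cv2.INTER_CUBIC)
for dz in (.1724-.02,.1724,.1724+.005,.1724+.027): 
    p=(proj("side",s["tool_pos"]+T.apply([0,0,dz]))-[200,110])*5+2; cv2.circle(im,tuple(int(round(v)) for v in p),2,(0,0,255),-1)
cv2.imwrite("pics/pin.png",im.astype(np.uint8))
E
```

```text
shift cm [  5.63 -28.01   0.8 ] rot deg [-0.05  0.3  26.36]
pos [ 0.5428 -0.0041  0.3277] F [ 0.9  0.3 -1.5] w 31.6 gf 35.0 t 14.18
```

View pics/pin.png

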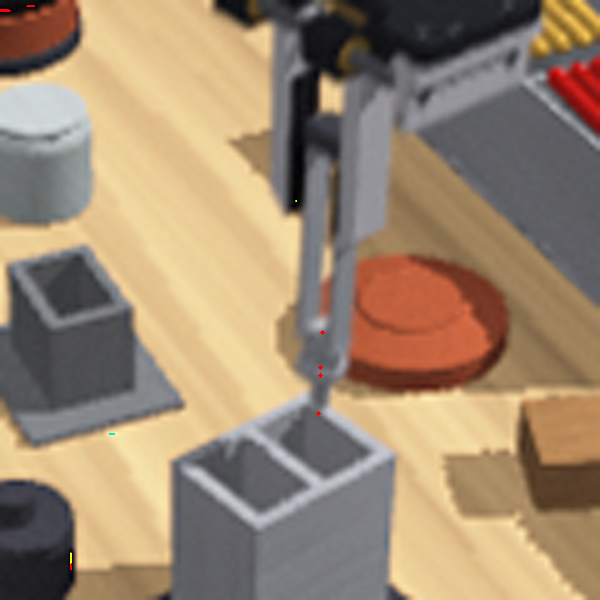

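The picture shows the tongs holding the pin upright with its shank at (321,380–408) just above the pocket, matching the predicted points. Next I refine the hole position numerically.

```bash
python3 - <<'E'
from h import *
for n,f,c in(("top","top.npy",(375.75,214.75)),("side","side.npy",(333.5,296.5))):
    g=np.load(f).mean(2); u,v=np.round(c).astype(int); w=g[v-5:v+6,u-6:u+7]; 
    d=np.clip(np.percentile(w,60)-6-w,0,None); yy,xx=np.mgrid[v-5:v+6,u-6:u+7]
    m=cv2.connectedComponents((d>0).astype(np.uint8))[1]; d=d*(m==m[5,6]); p=[(xx*d).sum()/d.sum(),(yy*d).sum()/d.sum()]
    print(n,np.round(p,2),np.round(atz(n,p,.05)[:2],4),np.round(atz(n,p,.048)[:2],4)); print(np.round(w).astype(int)); 
A=[];B=[]
for k in range(8):
    for n,L in(("side",A),("top",B)):
        manip.camera(n)
        for d in manip.pinpoint("jig_hole",n):
            q=atz(n,d["pixel"],.05)
            if np.hypot(q[0]-.55,q[1]+.29)<.02: L.append(q[:2])
print(len(A),np.median(A,0) if A else 0,len(B),np.median(B,0) if B else 0)
E
```

```text
top [375.38 214.48] [ 0.5521 -0.2888] [ 0.5525 -0.2894]
[[142 144 145 145 144 145 145 145 144 144 143 143 143]
 [143 145 144 142 139 139 140 141 144 143 143 144 144]
 [144 144 141 133 125 120 124 132 139 142 142 143 144]
 [144 142 134 120 104  96 101 116 132 140 143 143 143]
 [144 141 132 116  98  85  84 103 124 137 142 144 141]
 [144 142 134 122 108  91  84  99 123 136 142 143 138]
 [144 143 138 131 119 104  98 110 128 138 142 143 135]
 [144 143 142 137 128 119 119 128 136 141 143 143 131]
 [143 145 144 141 135 134 136 139 141 143 144 141 128]
 [143 144 146 144 141 141 143 143 142 143 144 138 121]
 [144 144 146 145 144 144 144 143 143 143 144 135 113]]
side [333.06 296.32] [ 0.552 -0.289] [ 0.5532 -0.2877]
[[205 208 206 207 207 207 205 206 205 204 204 204 203]
 [205 206 203 202 202 204 202 203 203 204 204 205 206]
 [201 203 203 197 198 195 192 200 206 207 207 206 207]
 [203 210 207 190 177 167 156 172 197 207 207 208 207]
 [207 214 192 151 119 121 136 140 175 201 207 205 204]
 [206 211 155  96  97 104 110 124 152 195 206 204 204]
 [204 207 147  99 106 107 103 108 148 194 206 204 204]
 [204 206 184 159 146 136 131 144 184 202 205 203 202]
 [205 205 207 205 195 187 185 201 204 202 200 201 201]
 [203 203 203 203 202 203 202 202 201 199 200 201 202]
 [201 199 199 201 199 200 202 202 202 203 206 206 207]]
8 [ 0.5528828  -0.29363875] 8 [ 0.55111078 -0.28840109]
```

```bash
python3 go.py .552 -.289 .32 -2
```

```text
shift cm [  5.38 -28.01   0.42] rot deg [ 0.   -0.   14.96]
pos [ 0.5416 -0.0039  0.3242] F [-0.1  0.4 -2.4] w 32.2 gf 35.0 t 16.03
```

Scaled: -26 cm is -0.52, -23.2 cm is -0.464, 15 degrees is 0.0833.

send_rows:
  increments:
    - [[0.006,-0.03,0,0,0,0],[0.018,-0.09,0,0,0,0.0056],[0.032,-0.164,0,0,0,0.0167],[0.046,-0.24,0,0,0,0.0333],[0.06,-0.316,0,0,0,0.05],[0.076,-0.392,0,0,0,0.0667],[0.09,-0.464,0,0,0,0.0778],[0.1,-0.52,0,0,0,0.0833]]

```text
clock: 16.7
tool_pos: [0.5508, -0.2716, 0.3241]
tcp_rot: [0.019, 1.0, -0.0, 0.0]
force: [0.6, 0.2, -1.0]
width: 0.032
gripper_force: 35.0
```

Scaled: -1.8 cm is -0.036, -1 cm is -0.02.

send_rows:
  increments:
    - [[0,-0.02,0,0,0,0],[0,-0.036,0,0,0,0],[0,-0.036,0,0,0,0],[0,-0.036,0,0,0,0],[0,-0.036,0,0,0,0]]

```text
clock: 17.12
tool_pos: [0.5508, -0.2849, 0.3242]
tcp_rot: [0.017, 1.0, 0.0, -0.0]
force: [-0.3, 0.1, -1.7]
width: 0.0321
gripper_force: 35.0
```

```bash
python3 - <<'E'
from h import *
for k in range(4):
    manip.camera("side"); print([(np.round(d["pixel"],1),round(d["conf"],2)) for t in("pin","tongs_jaws") for d in manip.pinpoint(t,"side")])
s=manip.observe(); T=R.from_quat(s["tcp_rot"])
print([np.round(proj("side",s["tool_pos"]+T.apply([0,0,d])),1) for d in (.1994,.1644)])
E
python3 go.py .552 -.289 .258 -2
```

```text
[(array([334.5, 272.6]), 0.68), (array([334.7, 255. ]), 0.62), (array([387.6, 287.7]), 0.57)]
[(array([335.1, 270. ]), 0.47), (array([209.3, 150.7]), 0.26), (array([336.1, 257.1]), 0.68)]
[(array([334.3, 272.7]), 0.68), (array([335.5, 256.6]), 0.84), (array([321.8, 204.2]), 0.51)]
[(array([337.4, 272. ]), 0.61), (array([337.7, 254.6]), 0.77), (array([347.8, 214.2]), 0.72)]
[array([336.2, 270.5]), array([338.4, 257.8])]
shift cm [-0.15 -0.24  6.62] rot deg [-0.    0.   -0.04]
pos [ 0.5506 -0.2865  0.3242] F [ 0.  -0.4 -2.9] w 32.2 gf 35.0 t 17.72
```

Scaled: 6.6 cm is 0.132, 6.5 cm is 0.13.

send_rows:
  increments:
    - [[-0.002,-0.004,0.02,0,0,0],[-0.002,-0.004,0.044,0,0,0],[-0.002,-0.004,0.068,0,0,0],[-0.002,-0.004,0.092,0,0,0],[-0.002,-0.004,0.116,0,0,0],[-0.002,-0.004,0.13,0,0,0],[-0.002,-0.004,0.132,0,0,0],[-0.002,-0.004,0.132,0,0,0]]

```text
clock: 18.38
tool_pos: [0.5512, -0.2883, 0.257]
tcp_rot: [0.018, 1.0, 0.001, -0.001]
force: [0.5, -0.0, -1.6]
width: 0.0323
gripper_force: 35.0
```

```bash
python3 go.py .552 -.289 .2494 -2;python3 - <<'E'
from h import *
a=[];b=[]
for k in range(6):
    manip.camera("side")
    for d in manip.pinpoint("pin","side"):
        if np.hypot(*(np.array(d["pixel"])-[334,294]))<15: a.append(d["pixel"])
    for d in manip.pinpoint("tongs_jaws","side"):
        if np.hypot(*(np.array(d["pixel"])-[337,282]))<10: b.append(d["pixel"])
s=manip.observe(); T=R.from_quat(s["tcp_rot"])
print(np.round(a,1),np.median(b,0)); print([np.round(proj("side",s["tool_pos"]+T.apply([0,0,d])),1) for d in (.1994,.1644)])
E
```

```text
shift cm [-0.08 -0.06  0.76] rot deg [ 0.06 -0.09 -0.04]
pos [ 0.5512 -0.2883  0.257 ] F [ 0.5 -0.  -1.6] w 32.3 gf 35.0 t 18.38
[[334.1 292.7]
 [332.8 295.5]
 [333.1 292.3]
 [334.3 293.8]
 [331.5 296.4]] [333.45 279.85]
[array([333.2, 293.4]), array([335.3, 281.8])]
```

Scaled: 0.95 cm is 0.019, 0.8 cm is 0.016.

send_rows:
  increments:
    - [[-0.001,0,0.004,0,0,0],[-0.001,0,0.008,0,0,0],[-0.001,0,0.012,0,0,0],[-0.001,0,0.016,0,0,0],[-0.001,0,0.019,0,0,0],[-0.001,0,0.019,0,0,0]]

```text
clock: 19.78
tool_pos: [0.5518, -0.2884, 0.248]
tcp_rot: [0.018, 1.0, 0.0, -0.0]
force: [0.3, -0.0, -2.5]
width: 0.0322
gripper_force: 35.0
```

Scaled: 0.3 cm is 0.006, 0.2 cm is 0.004.

send_rows:
  increments:
    - [[0,0,0.002,0,0,0],[0,0,0.004,0,0,0],[0,0,0.006,0,0,0],[0,0,0.006,0,0,0]]

```text
clock: 20.12
tool_pos: [0.5522, -0.2886, 0.2457]
tcp_rot: [0.018, 1.0, -0.0, 0.0]
force: [0.5, -0.2, -1.8]
width: 0.032
gripper_force: 35.0
```

Scaled: 0.3 cm is 0.006, 0.2 cm is 0.004.

send_rows:
  increments:
    - [[0,0,0.002,0,0,0],[0,0,0.004,0,0,0],[0,0,0.006,0,0,0],[0,0,0.006,0,0,0]]

```text
clock: 20.45
tool_pos: [0.5522, -0.2886, 0.2426]
tcp_rot: [0.018, 1.0, -0.0, 0.0]
force: [1.3, 0.0, -1.9]
width: 0.0321
gripper_force: 35.0
```

Scaled: 0.2 cm is 0.004, 0.1 cm is 0.002.

send_rows:
  increments:
    - [[0,0,0.002,0,0,0],[0,0,0.004,0,0,0],[0,0,0.004,0,0,0]]

```text
clock: 20.7
tool_pos: [0.5522, -0.2886, 0.2406]
tcp_rot: [0.018, 1.0, -0.0, 0.0]
force: [2.0, 0.5, -1.7]
width: 0.032
gripper_force: 35.0
```

Scaled: 0.2 cm is 0.004, -0.03 cm is -0.0006.

send_rows:
  increments:
    - [[-0.0006,0,0.002,0,0,0],[-0.0006,0,0.004,0,0,0],[-0.0006,0,0.004,0,0,0]]

```text
clock: 20.95
tool_pos: [0.5523, -0.2886, 0.2384]
tcp_rot: [0.018, 1.0, -0.0, 0.0]
force: [2.0, 0.5, -2.3]
width: 0.032
gripper_force: 35.0
```

Scaled: 0.2 cm is 0.004, 0.1 cm is 0.002.

send_rows:
  increments:
    - [[0,0,0.002,0,0,0],[0,0,0.004,0,0,0],[0,0,0.004,0,0,0]]

```text
clock: 21.2
tool_pos: [0.5524, -0.2886, 0.2367]
tcp_rot: [0.018, 1.0, -0.0, 0.0]
force: [1.0, 0.1, -1.1]
width: 0.032
gripper_force: 35.0
```

Scaled: 0.15 cm is 0.003, 0.1 cm is 0.002.

send_rows:
  increments:
    - [[0,0,0.001,0,0,0],[0,0,0.002,0,0,0],[0,0,0.003,0,0,0],[0,0,0.003,0,0,0]]

```text
clock: 21.53
tool_pos: [0.5526, -0.2887, 0.2365]
tcp_rot: [0.018, 1.0, -0.0, 0.001]
force: [0.3, 0.2, 3.9]
width: 0.0323
gripper_force: 35.0
```

Scaled: 0.15 cm is 0.003, 0.1 cm is 0.002.

send_rows:
  increments:
    - [[0,0,0.001,0,0,0],[0,0,0.002,0,0,0],[0,0,0.003,0,0,0],[0,0,0.003,0,0,0]]

```text
clock: 21.87
tool_pos: [0.5529, -0.2888, 0.2363]
tcp_rot: [0.018, 1.0, -0.001, 0.001]
force: [-1.2, 1.3, 9.5]
width: 0.032
gripper_force: 35.0
```

Slug met at about 13 mm. I keep pushing steadily.

Scaled: 0.2 cm is 0.004, 0.15 cm is 0.003.

send_rows:
  increments:
    - [[0,0,0.001,0,0,0],[0,0,0.002,0,0,0],[0,0,0.003,0,0,0],[0,0,0.004,0,0,0],[0,0,0.004,0,0,0]]

```text
clock: 22.28
tool_pos: [0.5532, -0.2889, 0.2359]
tcp_rot: [0.018, 1.0, -0.001, 0.001]
force: [-1.8, 3.2, 14.9]
width: 0.032
gripper_force: 35.0
```

Scaled: 0.2 cm is 0.004, 0.15 cm is 0.003.

send_rows:
  increments:
    - [[0.0006,0,0.001,0,0,0],[0.0006,0,0.002,0,0,0],[0.0006,0,0.003,0,0,0],[0.0006,0,0.004,0,0,0],[0.0006,0,0.004,0,0,0]]

```text
clock: 22.7
tool_pos: [0.553, -0.2889, 0.2342]
tcp_rot: [0.018, 1.0, -0.001, 0.002]
force: [-2.1, 2.8, 15.2]
width: 0.0324
gripper_force: 35.0
```

Scaled: 0.2 cm is 0.004, 0.15 cm is 0.003.

send_rows:
  increments:
    - [[0.0006,0.0008,0.001,0,0,0],[0.0006,0.0008,0.002,0,0,0],[0.0006,0.0008,0.003,0,0,0],[0.0006,0.0008,0.004,0,0,0],[0.0006,0.0008,0.004,0,0,0]]

```text
clock: 23.12
tool_pos: [0.5529, -0.2887, 0.2323]
tcp_rot: [0.018, 1.0, -0.001, 0.002]
force: [-1.0, 2.4, 14.9]
width: 0.0323
gripper_force: 35.0
```

Scaled: 0.2 cm is 0.004, 0.15 cm is 0.003.

send_rows:
  increments:
    - [[0,0,0.001,0,0,0],[0,0,0.002,0,0,0],[0,0,0.003,0,0,0],[0,0,0.004,0,0,0],[0,0,0.004,0,0,0]]

```text
clock: 23.53
tool_pos: [0.5529, -0.2887, 0.2303]
tcp_rot: [0.018, 1.0, -0.001, 0.002]
force: [-1.5, 2.8, 15.3]
width: 0.0318
gripper_force: 35.0
```

Scaled: 0.15 cm is 0.003, 0.1 cm is 0.002.

send_rows:
  increments:
    - [[0,0.0004,0.001,0,0,0],[0,0.0004,0.002,0,0,0],[0,0.0004,0.003,0,0,0],[0,0.0004,0.003,0,0,0]]

```text
clock: 23.87
tool_pos: [0.5529, -0.2886, 0.2288]
tcp_rot: [0.018, 1.0, -0.001, 0.002]
force: [-1.8, 2.1, 15.6]
width: 0.0322
gripper_force: 35.0
```

Scaled: 0.1 cm is 0.002, 0.05 cm is 0.001.

send_rows:
  increments:
    - [[0,0,0.001,0,0,0],[0,0,0.002,0,0,0],[0,0,0.002,0,0,0]]

```text
clock: 24.12
tool_pos: [0.5529, -0.2886, 0.2278]
tcp_rot: [0.018, 1.0, -0.001, 0.002]
force: [-2.1, 2.7, 14.9]
width: 0.0319
gripper_force: 35.0
```

Scaled: 0.1 cm is 0.002, 0.05 cm is 0.001.

send_rows:
  increments:
    - [[0,0,0.001,0,0,0],[0,0,0.002,0,0,0],[0,0,0.002,0,0,0]]

```text
clock: 24.37
tool_pos: [0.553, -0.2886, 0.2274]
tcp_rot: [0.018, 1.0, -0.001, 0.002]
force: [-2.5, 3.0, 17.6]
width: 0.0322
gripper_force: 35.0
```

Scaled: 0.1 cm is 0.002, 0.05 cm is 0.001.

send_rows:
  increments:
    - [[0,0,0.001,0,0,0],[0,0,0.002,0,0,0],[0,0,0.002,0,0,0]]

```text
clock: 24.62
tool_pos: [0.5531, -0.2886, 0.2273]
tcp_rot: [0.018, 1.0, -0.001, 0.002]
force: [-2.2, 3.3, 21.0]
width: 0.0322
gripper_force: 35.0
```

Scaled: 0.1 cm is 0.002, 0.05 cm is 0.001.

send_rows:
  increments:
    - [[0,0,0.001,0,0,0],[0,0,0.002,0,0,0],[0,0,0.002,0,0,0]]

```text
clock: 24.87
tool_pos: [0.5534, -0.2887, 0.2272]
tcp_rot: [0.018, 1.0, -0.002, 0.003]
force: [-4.0, 3.3, 23.3]
width: 0.0321
gripper_force: 35.0
```

Force rises with no further motion, so the collar has landed. One more small push, then I unload.

Scaled: 0.1 cm is 0.002, 0.05 cm is 0.001.

send_rows:
  increments:
    - [[0,0,0.001,0,0,0],[0,0,0.002,0,0,0],[0,0,0.002,0,0,0]]

```text
clock: 25.12
tool_pos: [0.5538, -0.2888, 0.227]
tcp_rot: [0.018, 1.0, -0.002, 0.003]
force: [-4.1, 5.0, 26.4]
width: 0.0321
gripper_force: 35.0
```

Scaled: -0.6 cm is -0.012, -0.5 cm is -0.01.

send_rows:
  increments:
    - [[0,0,-0.002,0,0,0],[0,0,-0.004,0,0,0],[0,0,-0.006,0,0,0],[0,0,-0.008,0,0,0],[0,0,-0.01,0,0,0],[0,0,-0.012,0,0,0],[0,0,-0.012,0,0,0]]

```text
clock: 25.7
tool_pos: [0.5531, -0.2886, 0.2274]
tcp_rot: [0.018, 1.0, -0.001, 0.002]
force: [1.6, 0.8, 7.3]
width: 0.0317
gripper_force: 35.0
```

Scaled: -0.05 cm is -0.001.

send_rows:
  increments:
    - [[0,0,-0.001,0,0,0],[0,0,-0.001,0,0,0],[0,0,-0.001,0,0,0],[0,0,-0.001,0,0,0],[0,0,-0.001,0,0,0],[0,0,-0.001,0,0,0]]
  grip: 4.4
  squeeze: 20

```text
clock: 26.2
tool_pos: [0.5517, -0.2883, 0.2259]
tcp_rot: [0.018, 1.0, -0.0, 0.0]
force: [0.7, -1.1, 4.9]
width: 0.0444
gripper_force: 3.5
```

Scaled: -1.1 cm is -0.022, -0.8 cm is -0.016.

send_rows:
  increments:
    - [[0,0,-0.002,0,0,0],[0,0,-0.006,0,0,0],[0,0,-0.01,0,0,0],[0,0,-0.016,0,0,0],[0,0,-0.022,0,0,0],[0,0,-0.022,0,0,0]]

```text
clock: 26.7
tool_pos: [0.5518, -0.288, 0.237]
tcp_rot: [0.018, 1.0, -0.0, 0.0]
force: [1.0, -1.2, -1.4]
width: 0.0442
gripper_force: 4.3
```

```bash
python3 go.py .552 -.289 .25 -2
```

```text
shift cm [-0.02 -0.1  -1.3 ] rot deg [-0.01  0.01 -0.04]
pos [ 0.5518 -0.288   0.237 ] F [ 1.  -1.2 -1.4] w 44.2 gf 4.3 t 26.7
```

Pin released and clear. I lift and check the pin by network while heading back.

Scaled: -8.5 cm is -0.17, -8.2 cm is -0.164.

send_rows:
  increments:
    - [[0,0,-0.016,0,0,0],[0,0,-0.036,0,0,0],[0,0,-0.06,0,0,0],[0,0,-0.086,0,0,0],[0,0,-0.112,0,0,0],[0,0,-0.14,0,0,0],[0,0,-0.164,0,0,0],[0,0,-0.17,0,0,0]]

```text
clock: 27.37
tool_pos: [0.5528, -0.2887, 0.3259]
tcp_rot: [0.018, 1.0, -0.002, 0.003]
force: [0.1, -1.5, -1.5]
width: 0.044
gripper_force: 4.3
```

```bash
python3 go.py .5115 .226 .32 -2; python3 - <<'E'
from h import *
im=manip.camera("side").astype(float); print([(np.round(d["pixel"],1),round(d["conf"],2)) for d in manip.pinpoint("pin","side")],[(np.round(d["box"],1),round(d["conf"],2)) for d in manip.search_frame("pin","side")])
c,q=np.cos(np.radians(-13.41)),np.sin(np.radians(-13.41))
for sx in(-1,1):
    print([np.round(proj("side",[.5265+.025*sx*c,-.2839+.025*sx*q,z]),1) for z in(.028,.055,.075)])
g=im.mean(2)
for x,y in((311,293),(334,288)): print(np.round(g[y-6:y+13:2,x-8:x+9]).astype(int))
E
```

```text
shift cm [ 5.96 51.29  0.38] rot deg [-0.2   0.3  -0.04]
pos [ 0.5528 -0.2887  0.3259] F [ 0.1 -1.5 -1.5] w 44.0 gf 4.3 t 27.37
[(array([264.2, 195.6]), 0.73), (array([331.4, 304.1]), 0.52), (array([319.2, 315.1]), 0.17)] []
[array([308.7, 308.2]), array([309.8, 299.6]), array([310.7, 293. ])]
[array([331.5, 303.8]), array([333.1, 295.1]), array([334.2, 288.6])]
[[195 194 186 192 190 193 191 191 189 189 190 186 186 190 189 194 187]
 [201 199 194 192 188 190 188 191 193 191 190 189 188 187 193 193 198]
 [205 206 202 197 196 193 186 190 188 185 197 206 206 207 203 207 206]
 [211 208 208 206 184 166 179 187 189 189 187 201 204 205 210 211 211]
 [207 205 202 196 143  96  88  98 106 109 163 199 209 192 188 151 134]
 [129 147 129 117  96  97  95  96  98 117 172 187 159 137 136 142 138]
 [130 115 121 123 104  99  97  92  99 139 180 190 198 179 169 170 169]
 [139 116 117 143 154 149 148 146 161 183 188 176 177 201 209 212 206]
 [148 137 115  97 113 137 156 161 158 149 136 146 193 209 205 204 204]
 [210 183 165 168 165 157 151 157 171 175 203 210 209 209 211 211 208]]
[[184 185 187 193 198 200 199 197 196 194 192 196 192 189 190 190 196]
 [186 185 182 184 189 195 200 202 195 196 197 192 197 193 193 193 192]
 [186 188 186 181 184 184 191 187 187 190 193 200 207 205 199 195 186]
 [196 196 203 204 206 165 172 193 188 189 185 190 202 205 203 202 195]
 [205 206 199 200 181 117  92 100 110 128 130 195 214 208 211 205 208]
 [191 186 174 165 128  94  97  91  88 103 146 186 203 212 211 211 212]
 [137 116 117 121 108  97  95  91  93 111 172 187 188 206 213 212 212]
 [139 114 112 137 150 147 138 133 134 166 183 187 183 201 209 209 209]
 [138 140 117  97 118 149 165 165 163 164 162 157 186 204 207 206 203]
 [185 166 168 164 162 124 133 143 139 167 180 198 206 203 203 207 206]]
```

The new pin's picture pattern equals that of the fixed one: it is home. Back to the stand.

Scaled: 26.5 cm is 0.53, 22.8 cm is 0.456.

send_rows:
  increments:
    - [[0.004,0.03,0,0,0,0],[0.01,0.09,0,0,0,0],[0.018,0.16,0,0,0,0],[0.026,0.23,0,0,0,0],[0.036,0.304,0,0,0,0],[0.044,0.38,0,0,0,0],[0.054,0.456,0,0,0,0],[0.062,0.53,0,0,0,0]]

```text
clock: 28.18
tool_pos: [0.5284, -0.0192, 0.3204]
tcp_rot: [0.018, 1.0, 0.001, -0.001]
force: [1.4, -0.0, -1.5]
width: 0.0438
gripper_force: 4.3
```

Scaled: 24.5 cm is 0.49, 23.2 cm is 0.464.

send_rows:
  increments:
    - [[0.008,0.074,0,0,0,0],[0.018,0.148,0,0,0,0],[0.026,0.22,0,0,0,0],[0.034,0.29,0,0,0,0],[0.042,0.36,0,0,0,0],[0.048,0.42,0,0,0,0],[0.054,0.464,0,0,0,0],[0.056,0.49,0,0,0,0]]

```text
clock: 28.85
tool_pos: [0.5088, 0.2268, 0.3204]
tcp_rot: [0.016, 1.0, 0.0, -0.001]
force: [-0.1, -0.5, -1.5]
width: 0.0439
gripper_force: 4.3
```

send_rows:
  increments:
    - [[0,0,0,0,0,0],[0,0,0,0,0,0],[0,0,0,0,0,0],[0,0,0,0,0,0]]

```text
clock: 29.18
tool_pos: [0.5111, 0.2225, 0.3214]
tcp_rot: [0.019, 1.0, -0.0, -0.0]
force: [0.4, 0.5, -2.3]
width: 0.0439
gripper_force: 4.3
```

```bash
python3 go.py .5115 .226 .25 -2; python3 - <<'E'
from h import *
for k in range(3):
    manip.camera("side"); print([(np.round(d["pixel"],1),round(d["conf"],2)) for d in manip.pinpoint("tongs_jaws","side")+manip.pinpoint("tongs_bridge","side")])
s=manip.observe(); T=R.from_quat(s["tcp_rot"]); print([np.round(proj("side",s["tool_pos"]+T.apply([0,0,d])),1) for d in (.163,.052)])
E
```

```text
shift cm [-0.03  0.36  7.14] rot deg [-0.04 -0.02 -0.15]
pos [0.5111 0.2225 0.3214] F [ 0.4  0.5 -2.3] w 43.9 gf 4.3 t 29.18
[(array([210.1, 137.3]), 0.81), (array([209.5,  99.5]), 0.55), (array([258.7, 201.5]), 0.27), (array([208.9,  98.6]), 0.55)]
[(array([209.2, 136.3]), 0.59), (array([211.7,  97.1]), 0.55)]
[(array([211.1, 135.9]), 0.7), (array([211.5,  99.1]), 0.61), (array([210.6, 281.7]), 0.25)]
[array([212.2, 136.3]), array([210.7,  97.7])]
```

Scaled: 8.5 cm is 0.17, 8 cm is 0.16.

send_rows:
  increments:
    - [[0,0.006,0.02,0,0,0],[0,0.006,0.048,0,0,0],[0,0.006,0.08,0,0,0],[0,0.006,0.112,0,0,0],[0,0.006,0.14,0,0,0],[0,0.006,0.16,0,0,0],[0,0.006,0.17,0,0,0],[0,0.006,0.17,0,0,0]]

```text
clock: 30.3
tool_pos: [0.5102, 0.2267, 0.2348]
tcp_rot: [0.018, 1.0, -0.0, -0.002]
force: [0.3, 0.1, -0.6]
width: 0.0441
gripper_force: 4.3
```

Scaled: 4.5 cm is 0.09, 4.2 cm is 0.084.

send_rows:
  increments:
    - [[0,0,0.012,0,0,0],[0,0,0.024,0,0,0],[0,0,0.036,0,0,0],[0,0,0.048,0,0,0],[0,0,0.06,0,0,0],[0,0,0.072,0,0,0],[0,0,0.084,0,0,0],[0,0,0.09,0,0,0]]

```text
clock: 30.97
tool_pos: [0.5105, 0.2266, 0.1904]
tcp_rot: [0.018, 1.0, -0.0, -0.001]
force: [0.5, -0.3, -1.6]
width: 0.044
gripper_force: 4.3
```

Scaled: 0.8 cm is 0.016, 0.5 cm is 0.01.

send_rows:
  increments:
    - [[0,0,0.004,0,0,0],[0,0,0.01,0,0,0],[0,0,0.016,0,0,0],[0,0,0.016,0,0,0]]

```text
clock: 31.3
tool_pos: [0.5108, 0.2267, 0.1831]
tcp_rot: [0.018, 1.0, -0.0, -0.0]
force: [0.1, 0.9, -0.7]
width: 0.0442
gripper_force: 4.3
```

Scaled: 0.3 cm is 0.006, 0.2 cm is 0.004.

send_rows:
  increments:
    - [[0,0,0.002,0,0,0],[0,0,0.004,0,0,0],[0,0,0.006,0,0,0],[0,0,0.006,0,0,0]]

```text
clock: 31.63
tool_pos: [0.511, 0.2268, 0.1806]
tcp_rot: [0.018, 1.0, -0.0, -0.0]
force: [-0.4, 0.2, -1.5]
width: 0.0439
gripper_force: 4.3
```

Scaled: 0.2 cm is 0.004, 0.1 cm is 0.002.

send_rows:
  increments:
    - [[0,0,0.002,0,0,0],[0,0,0.004,0,0,0],[0,0,0.004,0,0,0]]

```text
clock: 31.88
tool_pos: [0.5109, 0.2268, 0.1785]
tcp_rot: [0.018, 1.0, -0.0, -0.0]
force: [0.3, -0.1, -1.1]
width: 0.0438
gripper_force: 4.3
```

Scaled: 0.1 cm is 0.002, 0.05 cm is 0.001.

send_rows:
  increments:
    - [[0,0,0.001,0,0,0],[0,0,0.002,0,0,0],[0,0,0.002,0,0,0]]

```text
clock: 32.13
tool_pos: [0.5111, 0.2268, 0.1777]
tcp_rot: [0.018, 1.0, 0.0, 0.0]
force: [-0.3, -0.3, -0.2]
width: 0.0442
gripper_force: 4.3
```

send_rows:
  increments:
    - [[0,0,0.001,0,0,0],[0,0,0.002,0,0,0],[0,0,0.002,0,0,0]]

```text
clock: 32.38
tool_pos: [0.5115, 0.2268, 0.1774]
tcp_rot: [0.018, 1.0, 0.0, 0.001]
force: [-0.5, -0.9, 3.3]
width: 0.0442
gripper_force: 4.4
```

Tongs rest on the stand's floor at the expected height. I let go.

Scaled: -0.05 cm is -0.001.

send_rows:
  increments:
    - [[0,0,-0.001,0,0,0],[0,0,-0.001,0,0,0],[0,0,-0.001,0,0,0],[0,0,-0.001,0,0,0],[0,0,-0.001,0,0,0],[0,0,-0.001,0,0,0],[0,0,-0.001,0,0,0],[0,0,-0.001,0,0,0]]
  grip: 9.4

```text
clock: 33.05
tool_pos: [0.511, 0.2268, 0.1771]
tcp_rot: [0.018, 1.0, -0.0, -0.0]
force: [0.1, -0.0, 0.6]
width: 0.0929
gripper_force: 0.0
```

Scaled: -7 cm is -0.14, -5.5 cm is -0.11.

send_rows:
  increments:
    - [[0,0,0,0,0,0],[0,0,-0.004,0,0,0],[0,0,-0.014,0,0,0],[0,0,-0.03,0,0,0],[0,0,-0.05,0,0,0],[0,0,-0.08,0,0,0],[0,0,-0.11,0,0,0],[0,0,-0.14,0,0,0]]

```text
clock: 33.72
tool_pos: [0.5112, 0.2269, 0.249]
tcp_rot: [0.018, 1.0, 0.0, 0.001]
force: [0.0, 0.0, -0.6]
width: 0.0937
gripper_force: 0.0
```

Scaled: -10 cm is -0.2, -8.5 cm is -0.17.

send_rows:
  increments:
    - [[0,0,-0.03,0,0,0],[0,0,-0.06,0,0,0],[0,0,-0.1,0,0,0],[0,0,-0.14,0,0,0],[0,0,-0.17,0,0,0],[0,0,-0.2,0,0,0],[0,0,-0.2,0,0,0],[0,0,-0.2,0,0,0]]

```text
clock: 34.38
tool_pos: [0.5115, 0.2269, 0.349]
tcp_rot: [0.018, 1.0, 0.0, 0.002]
force: [-0.1, 0.2, -0.6]
width: 0.0942
gripper_force: 0.0
```

```bash
python3 - <<'E'
from h import *
im=np.mean([manip.camera("side").astype(float) for _ in range(3)],0)
for t in("tongs_bridge","tongs_grip","pin"): print(t,[(np.round(d["pixel"],1),round(d["conf"],2)) for d in manip.pinpoint(t,"side")])
print(np.round(proj("side",[.511,.2268,.126]),1),np.round(proj("side",[.511,.2268,.102]),1))
# compare with the first picture around stand
a=np.load("side.npy"); d=np.abs(a-im).mean(2)
for nm,(x,y,r) in dict(tongs=(214,158,18),jig=(320,306,28),mag=(256,220,28),red=(156,185,20)).items(): print(nm,round(d[y-r:y+r,x-r:x+r].mean(),1),(d[y-r:y+r,x-r:x+r]>25).sum())
s=manip.observe(); print(s["tool_pos"],s["width"],s["force"],s["clock"])
E
```

```text
tongs_bridge [(array([341.8, 239.4]), 0.73), (array([212.5, 143.9]), 0.72)]
tongs_grip [(array([212.3, 153.1]), 0.73), (array([263.3, 195.8]), 0.2)]
pin [(array([330.4, 306.4]), 0.41), (array([214.3, 184.6]), 0.3)]
[212.1 146.4] [212.4 153.9]
tongs 6.1 87
jig 5.1 172
mag 1.2 0
red 1.8 7
[0.51058699 0.22665439 0.34590453] 0.09418829160462698 [-0.38265358  0.72213224  0.14950081] 34.6833
```

```bash
python3 -c "
from plant import manip; print(manip.sign_off())"
```

```text
the job is handed in; nothing more can be done
None
```

The job is handed in: the pin is pressed home in the jig's empty hole with its collar on the face (peak push about 28 N), and the tongs stand upright in their grey stand, released, at about 35 s.

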